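# Sort the spice jars and the egg cup back to their places

### The job

Tidy the worktop: stand the two spice jars with black caps in the black caddy and the two with tan caps in the pale wooden caddy, one jar to a bay, and stand the blue egg cup on the stone tray beside the white one. Everything should end upright; set things down rather than dropping them, and leave the salt shaker and the white egg cup where they are.

Things in the scene. Friction and masses are not known exactly. Their poses are not given: they have to be found in the camera images.
- orange_jar: loose glass spice jar, orange-brown contents, black screw cap, standing upright; body 44 mm diameter, cap 41 mm diameter, 98 mm high overall (body up to 78 mm). Origin: centre of the underside, z up. Yaw is arbitrary (round). Grip it on the upper body or cap.
- yellow_jar: loose glass spice jar, yellow contents, black screw cap, standing upright; body 48 mm diameter, cap 44 mm diameter, 108 mm high overall (body up to 86 mm). Origin: centre of the underside, z up. Yaw is arbitrary (round). Grip it on the upper body or cap.
- green_jar: loose glass spice jar, dark green contents, tan screw cap, standing upright; body 41 mm diameter, cap 37 mm diameter, 84 mm high overall (body up to 67 mm). Origin: centre of the underside, z up. Yaw is arbitrary (round). Grip it on the upper body or cap.
- olive_jar: loose glass spice jar, olive-beige contents, tan screw cap, standing upright; body 52 mm diameter, cap 48 mm diameter, 122 mm high overall (body up to 98 mm). Origin: centre of the underside, z up. Yaw is arbitrary (round). Grip it on the upper body or cap.
- blue_egg_cup: loose blue ceramic egg cup standing upright in the row of loose things in front of the caddies and tray (egg cups far off to the left are scenery, out of reach), 49 mm diameter at the rim, 64 mm high, narrower at waist and foot; it can be gripped like a solid of rim width from 25 mm above its foot upward. Origin: centre of the underside, z up.
- black_caddy: fixed open black plastic caddy, 86 mm (its x) by 166 mm (its y) by 32 mm high, with two square open-topped bays side by side along its y, each big enough for one jar. Each bay is 74 x 74 mm inside, centred at x = 0, y = +40 mm and y = -40 mm of the caddy; all walls and the divider are 6 mm thick and 32 mm high; the bay floor is 5 mm above the worktop. Origin: centre of the underside, z up.
- wood_caddy: fixed open pale wooden caddy, 86 mm (its x) by 166 mm (its y) by 32 mm high, with two square open-topped bays side by side along its y, each big enough for one jar. Each bay is 74 x 74 mm inside, centred at x = 0, y = +40 mm and y = -40 mm of the caddy; all walls and the divider are 6 mm thick and 32 mm high; the bay floor is 5 mm above the worktop. Origin: centre of the underside, z up.
- stone_tray: fixed flat pale stone tray, an oval with round ends, 230 mm long (its x) by 130 mm wide (its y), 12 mm thick with a flat top and no rim. Origin: centre of the underside, z up. The white egg cup stands on its -x half, about 60 mm from the centre; the +x half is free. (A like tray with soap bottles far to the right is scenery.)
- white_egg_cup: bystander: loose white ceramic egg cup already standing on the stone tray, 49 mm diameter, 64 mm high. Origin: centre of the underside. Must stay where it is.
- salt_shaker: bystander: loose glass salt shaker with a grey top, 44 mm diameter, 90 mm high, standing on the worktop in the row among the jars. Origin: centre of the underside. Must stay where it is.
There are look-alikes about, which are no part of the job. Leave any purple look-alike of the olive_jar alone.

How it is judged:
By the outcome, as a careful person would: the job done as asked, in the order asked, and still so for the second after the job is handed in, with the robot touching nothing.
It also fails if it takes over 128 s, if anything falls off the work surface, if the arm or the gripper's body presses on something with over 40 N, if the wrist force passes 120 N, or if a joint passes its speed limit or range.

### The arm

A 6-joint arm with a two-finger parallel gripper is mounted at the origin on a cart in front of the work surface, level with it; the furniture and walls round the work are solid. World frame = base frame: x ahead of the robot, y to its left, z up, the work surface at z = 0. Lengths are in m, angles in degrees, forces in N, time in s.
With the tool pointing down it reaches from about 0.275 to 0.725 m from the base axis. Payload 5.6 kg.
Tool frame: the origin (TCP) lies between the finger pads; the fingertips stand 14 mm ahead of it and the grasp point (between the pads) lies 5 mm behind it (ctrl.tips_ahead is the z of the fingertips in the tool frame, in m); z points along the fingers, y is the line along which they close (so a half turn about z gives the same grasp; the last joint's range is limited). The gripper opens to 85 mm and grips with 20 to 120 N. Pads are 22 mm wide; open, the fingers measure 114 mm over their backs; the gripper's body (76 mm by 85 mm) begins 54 mm behind the grasp point. The pads swing forward as they close: fully open they stand 13 mm farther back than shut.
Start: joints at [-47.693, 14.616, 6.199, 0, -81.583, -16.306], TCP at [0.241, -0.494, 0.214] pointing down, gripper open.
Joint ranges: [-168.99, 168.99], [-69.2, 112.95], [-62.41, 85.93], [-164.36, 98.24], [-168.68, -3.75], [-174.98, 174.98]. Speed limits (degrees/s): [147.25, 147.25, 180, 180, 180, 180].

### API

Orientations are given as [roll, pitch, yaw] about the fixed x, y, z axes, in that order (R = Rz(yaw) Ry(pitch) Rx(roll)).
In Python, from plant import ctrl gives the robot as it stands. Calls block until the motion is done:
- ctrl.move_ptp(position, orientation): joint-space move of the TCP to a pose.
- ctrl.move_l(position, rate=0.15, rotation=None, force_limit=None): straight line of the TCP; rotation=None keeps the orientation; rate is the mean speed in m/s. With force_limit (N) it stops when the force on the tool has changed by that much, and returns True; else False.
- ctrl.move_j(angles): joint-space move.
- ctrl.move_gripper(opening, squeeze=None): finger opening in m; squeeze is the grip in N (None keeps the last); returns when the fingers have stopped.
- ctrl.pause(seconds).
- ctrl.solve_ik(position, orientation): joint angles nearest the present ones, or None.
- ctrl.state(): the state.
- ctrl.grab_frame(name): name is "side" or "top"; returns (picture, depth): 384x512x3 uint8, red, green, blue; 384x512 float32, m along the optical axis (not along the pixel's ray), 0 where there is no reading.
- ctrl.camera_params(name): a dict with "fx", "fy", "cx", "cy" (pixels), "world_from_camera" (4x4, takes a point from camera to world coordinates). Camera axes: x right, y down, z forward; pixel columns grow to the right and rows downward; lengths in m; the calibration is good to about 2 mm. A picture is of the moment at which its call begins. camera_params takes no time and is no camera call.
A pose or a line that the arm cannot do raises ctrl.IKError and nothing moves.
- ctrl.close_job(): hands the job in; it is judged then, once.
Trained networks look in the newest picture that a camera, given by its name, has taken for a name from the list of things; names that differ only in an ending like _2 or _b are one class to them, and where a whole thing is asked for, a point or a joint stands for the part that bears it (a point fixed in the world has none). Each returns a list of dicts, best first, with "p" (0 to 1); they miss things now and then, are a little off and sometimes report something else, mostly with a low value. They report only what shows in the picture. A call takes as long as a camera call. They do not tell look-alikes from the thing itself.
- ctrl.find_in(camera, label): "rect" ([left, top, width, height] in pixels, round what is visible of it).
- ctrl.pinpoint(camera, label): "uv" ([column, row] in pixels: a listed point, or the origin of a listed thing).
The state is a dict: "clock": time; "qpos": joint angles; "qvel": joint speeds; "tau": joint torques, N m; "position": TCP position; "eef_rot": TCP orientation; "wrist_force": force on the tool from outside, world axes, zero at the start; "moment": the same for the moment, N m; "grip_width": finger opening in m; "grip_force": force on a finger pad.
Only numpy, scipy, OpenCV 4.12 (cv2) and the standard library are available. Lean on these libraries where they do the work, as an engineer would, in place of code of your own. Each camera call takes 0.05 s, during which the arm holds its last target. There are 200 camera calls.

## Working session

There is one attempt and no reset: what is moved stays moved. The work goes in short steps, each a Python script; the robot and the scene stay as the last script left them, time stands still between calls to the robot, and variables do not carry over. Pictures are saved under pics/ and viewed, at most 14 in all, crops included, and the job is handed in when it is done.

```bash
ls; mkdir -p pics; python3 - <<'E'
from plant import ctrl
import cv2,numpy as np
for n in("side","top"):
    im,d=ctrl.grab_frame(n); cv2.imwrite(f"pics/{n}0.png",im[:,:,::-1]); np.save(f"pics/{n}0.npy",d)
    p=ctrl.camera_params(n); print(n,p["fx"],p["cx"],p["cy"]);print(np.round(p["world_from_camera"],3))
    for l in ["orange_jar","yellow_jar","green_jar","olive_jar","blue_egg_cup","black_caddy","wood_caddy","stone_tray","white_egg_cup","salt_shaker"]:
        print(l,[(np.round(r["rect"]).astype(int).tolist(),round(r["p"],2)) for r in ctrl.find_in(n,l)][:4],[(np.round(r["uv"]).astype(int).tolist(),round(r["p"],2)) for r in ctrl.pinpoint(n,l)][:4])
print(ctrl.state()["clock"])
E
```

```text
pics
side 382.2621891932864 251.73243826326367 191.9845313727192
[[-0.928 -0.207  0.311  0.189]
 [-0.374  0.498 -0.782  0.933]
 [ 0.007 -0.842 -0.539  0.645]
 [ 0.     0.     0.     1.   ]]
orange_jar [([274, 180, 18, 31], 0.56)] [([282, 216], 0.76), ([245, 188], 0.64)]
yellow_jar [([296, 142, 21, 38], 0.56), ([194, 214, 44, 49], 0.56)] [([309, 177], 0.58)]
green_jar [([312, 135, 15, 30], 0.7)] [([316, 156], 0.57)]
olive_jar [([106, 238, 34, 53], 0.92), ([254, 216, 23, 54], 0.71), ([173, 233, 26, 55], 0.71), ([220, 246, 27, 56], 0.62)] [([129, 283], 0.97), ([263, 260], 0.81), ([186, 282], 0.81), ([234, 293], 0.77)]
blue_egg_cup [([265, 210, 19, 30], 0.64)] [([273, 234], 0.55)]
black_caddy [([253, 142, 33, 30], 0.6)] [([270, 161], 0.57)]
wood_caddy [] [([212, 240], 0.65)]
stone_tray [([212, 173, 65, 37], 0.85)] [([225, 182], 0.66), ([245, 191], 0.6)]
white_egg_cup [([218, 161, 12, 25], 0.59)] [([225, 182], 0.5)]
salt_shaker [([290, 166, 12, 31], 0.75)] [([295, 195], 0.81)]
top 357.70351833385945 258.6382806429725 195.16385485875372
[[-0.025 -0.983  0.183  0.355]
 [-1.     0.022 -0.017
[... 315 characters left out ...]
96, 129, 33, 32], 0.85), ([119, 220, 32, 22], 0.83), ([167, 227, 29, 25], 0.71)] [([145, 232], 0.91), ([140, 190], 0.87), ([189, 241], 0.74), ([124, 149], 0.62)]
blue_egg_cup [([215, 229, 14, 14], 0.85), ([168, 230, 27, 24], 0.52)] [([229, 236], 0.57)]
black_caddy [([336, 162, 63, 33], 0.96)] [([363, 181], 0.62), ([185, 240], 0.4)]
wood_caddy [([168, 169, 59, 34], 0.91), ([275, 139, 15, 25], 0.4)] [([199, 186], 0.95), ([272, 230], 0.52)]
stone_tray [([257, 143, 54, 75], 0.89)] [([281, 180], 0.67), ([226, 236], 0.17)]
white_egg_cup [([275, 141, 14, 22], 0.56)] [([283, 156], 0.89)]
salt_shaker [([334, 162, 68, 32], 0.62), ([299, 219, 16, 15], 0.53)] [([304, 228], 0.61), ([349, 233], 0.22)]
2.1
```

```bash
python3 - <<'E'
import cv2
a=cv2.imread("pics/top0.png")[110:270,80:430];cv2.imwrite("pics/top0c.png",cv2.resize(a,None,fx=2.28,fy=2.28,interpolation=3))
a=cv2.imread("pics/side0.png")[100:320,80:350];cv2.imwrite("pics/side0c.png",cv2.resize(a,None,fx=2.7,fy=2.7,interpolation=3))
E
```

```text
(no output)
```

View pics/top0c.png

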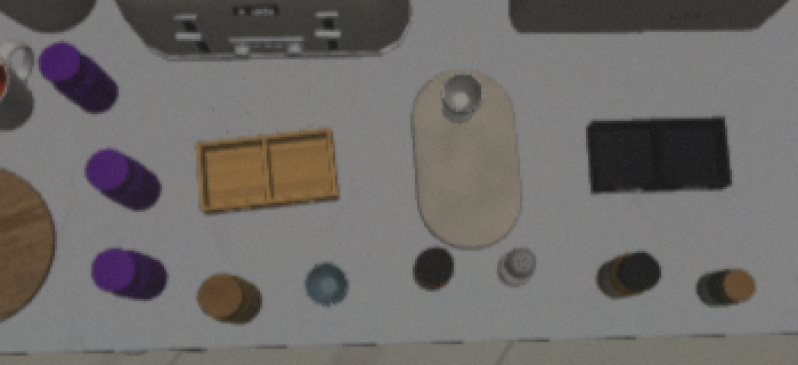

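View pics/side0c.png

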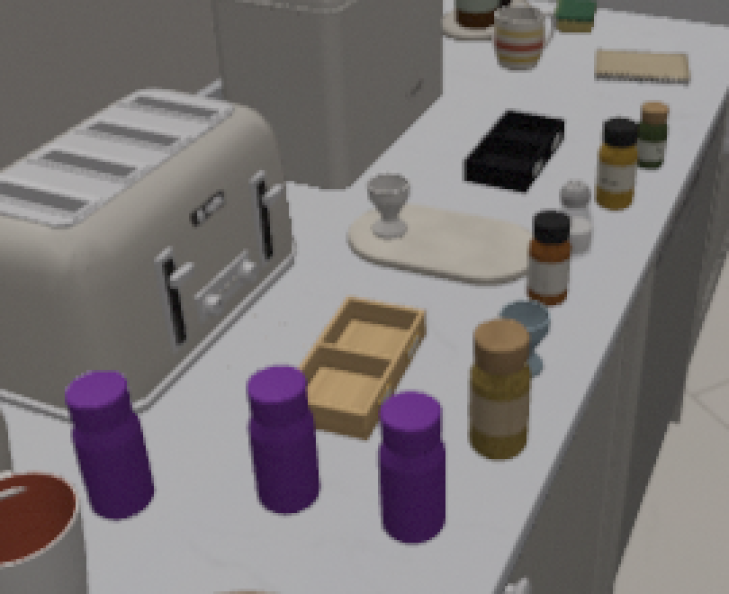

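The top crop shows, left to right in the front row: olive (crop 222,298), blue cup (326,284), orange (434,268), salt (517,266), yellow (635,272) and green (738,286). The wood caddy is at (268,170), the tray at (467,160) and the black caddy at (660,155). The three purple jars at (80,75), (122,178) and (128,272) are the look-alikes. The tan-capped olive-beige jar is the only one that fits `olive_jar`, and both crops confirm it. Next I measure positions from the depth data of both cameras.

```bash
cat > h.py <<'E'
import numpy as np,cv2
from plant import ctrl
def cloud(n,d):
    p=ctrl.camera_params(n);v,u=np.mgrid[:384,:512]
    P=np.stack([(u-p["cx"])/p["fx"]*d,(v-p["cy"])/p["fy"]*d,d],-1)
    T=np.array(p["world_from_camera"]);return P@T[:3,:3].T+T[:3,3]
def project(n,X):
    p=ctrl.camera_params(n);T=np.linalg.inv(p["world_from_camera"]);c=np.asarray(X)@T[:3,:3].T+T[:3,3]
    return np.array([p["fx"]*c[...,0]/c[...,2]+p["cx"],p["fy"]*c[...,1]/c[...,2]+p["cy"]]).T
E
python3 - <<'E'
from h import *
C={n:cloud(n,np.load(f"pics/{n}0.npy")) for n in("side","top")}
for n in C: C[n][np.load(f"pics/{n}0.npy")==0]=np.nan
t=C["top"]
print("table z",[np.round(np.nanpercentile(C[n][(abs(C[n][...,2])<.02)],[5,50,95],axis=0)[:,2],4) for n in C])
for name,(u,v),D in [("olive",(177,240),.05),("blue",(222,235),.049),("orange",(270,227),.041),("salt",(306,227),.04),("yellow",(359,229),.044),("green",(403,235),.037),("white",(282,153),.049)]:
    g=t[v-9:v+10,u-9:u+10].reshape(-1,3);z=np.nanpercentile(g[:,2],90);c=np.nanmedian(g[g[:,2]>z-.012],0)[:2]
    out=[]
    for n in C:
        q=C[n].reshape(-1,3);q=q[(np.hypot(*(q[:,:2]-c).T)<.045)&(q[:,2]>.03)]
        zt=np.percentile(q[:,2],92);w=q[q[:,2]>zt-.01]
        (cc,r)=cv2.minEnclosingCircle(w[:,:2].astype(np.float32))
        out+=[n,round(float(zt),3),np.round(w.mean(0)[:2],4).tolist(),np.round(cc,4).tolist(),round(r,3),len(w)]
    print(name,*out)
for name,a in [("wood",(165,165,66,42)),("black",(332,158,70,40))]:
    for n in C:
        g=t[a[1]:a[1]+a[3],a[0]:a[0]+a[2]].reshape(-1,3);c=np.nanmedian(g,0)
        q=C[n].reshape(-1,3);q=q[(abs(q[:,0]-c[0])<.06)&(abs(q[:,1]-c[1])<.11)&(q[:,2]>.02)&(q[:,2]<.045)]
        print(name,n,len(q),cv2.minAreaRect(q[:,:2].astype(np.float32)),np.percentile(q[:,2],[50,95]))
im=cv2.imread("pics/top0.png");
m=((t[...,2]>.006)&(t[...,2]<.1)); m[:,:250]=0;m[:,325:]=0;m[:130]=0;m[219:]=0
q=t[m];print("tray",len(q),cv2.minAreaRect(q[:,:2].astype(np.float32)),np.median(q[:,2]))
s=im[...,2].astype(int)-im[...,0];m2=np.zeros_like(m);m2[138:222,250:318]=(cv2.GaussianBlur(s.astype(np.float32),(5,5),0)>12)[138:222,250:318]
k,l,st,ce=cv2.connectedComponentsWithStats(m2.astype(np.uint8));i=1+st[1:,4].argmax();q=t[l==i]
print("tray col",len(q),st[i],cv2.minAreaRect(q[:,:2].astype(np.float32)),np.nanmedian(q,0))
E
```

```text
table z [array([-0.0017,  0.0019,  0.016 ]), array([-0.0023,  0.0011,  0.0145])]
olive side 0.123 [0.4122, 0.2884] [0.4135, 0.2841] 0.024 263 top 0.124 [0.4126, 0.2816] [0.4131, 0.2819] 0.024 300
blue side 0.064 [0.4269, 0.1665] [0.4285, 0.1745] 0.025 100 top 0.065 [0.4288, 0.1757] [0.4275, 0.1739] 0.024 69
orange side 0.1 [0.443, 0.0553] [0.4433, 0.0504] 0.022 118 top 0.1 [0.4426, 0.0495] [0.443, 0.0493] 0.02 202
salt side 0.089 [0.4447, -0.041] [0.4464, -0.0434] 0.017 70 top 0.089 [0.4448, -0.0476] [0.4447, -0.0482] 0.017 124
yellow side 0.11 [0.4299, -0.1689] [0.4311, -0.1742] 0.022 90 top 0.11 [0.4295, -0.1746] [0.431, -0.1757] 0.022 238
green side 0.086 [0.4133, -0.2864] [0.4134, -0.2913] 0.02 62 top 0.086 [0.4127, -0.291] [0.4129, -0.2923] 0.019 172
white side 0.076 [0.6495, 0.0107] [0.6524, 0.0115] 0.027 103 top 0.076 [0.6517, 0.0096] [0.6492, 0.0106] 0.025 86
wood side 681 ((0.5713220834732056, 0.24862679839134216), (0.08707361668348312, 0.16895858943462372), 5.142741680145264) [0.02981229 0.03402274]
wood top 563 ((0.5700631737709045, 0.24869385361671448), (0.08815377205610275, 0.16632163524627686), 5.437678813934326) [0.03140355 0.03478931]
black side 388 ((0.5812587738037109, -0.2337447702884674), (0.1716565191745758, 0.08838648349046707), 89.95472717285156) [0.02934071 0.03451209]
black top 603 ((0.5797309875488281, -0.23433738946914673), (0.08787725120782852, 0.16710062325000763), 0.7290125489234924) [0.0310204  0.03469464]
tray 3173 ((0.6040909886360168, 0.01469442993402481), (0.26542672514915466, 0.15217027068138123), 2.7349886894226074) 0.012760007371616533
tray col 2708 [ 261  142   47   77 2708] ((0.5884150862693787, 0.0049594491720199585), (0.20792818069458008, 0.10207782685756683), 24.849843978881836) [0.5723053  0.00125187 0.01257632]
```

```bash
cat >> h.py <<'E'
G={"orange":.060,"yellow":.068,"green":.055,"olive":.080,"blue":.045}
YAW=90.
def go(xy,z,rate=.3): ctrl.move_l([xy[0],xy[1],z],rate=rate)
def hop(name,src,dst,floor,yaw=YAW):
    zt=G[name]-.005; H=.23; R=[180,0,yaw]
    p=ctrl.state()["position"]
    if p[2]<H-.01: go(p,H)
    ctrl.move_ptp([src[0],src[1],H],R)
    go(src,zt+.07,.3); go(src,zt,.12)
    ctrl.move_gripper(0,40); s=ctrl.state(); print(name,"grip",round(s["grip_width"],4),round(s["grip_force"],1))
    if s["grip_width"]<.03: raise SystemExit("missed")
    go(src,zt+.04,.12); go(src,H,.3); go(dst,H,.3)
    print(" w lifted",round(ctrl.state()["grip_width"],4))
    go(dst,zt+floor+.015,.25); ctrl.pause(.2)
    hit=ctrl.move_l([dst[0],dst[1],zt+floor-.004],rate=.025,force_limit=4)
    s=ctrl.state(); print(" contact",hit,"dz",round(s["position"][2]-zt-floor,4),np.round(s["wrist_force"],1))
    ctrl.move_gripper(.08); go(dst,zt+floor+.07,.12); go(dst,H,.3)
    print(" clock",round(ctrl.state()["clock"],1))
E
python3 - <<'E'
from h import *
t=cloud("top",np.load("pics/top0.npy"))
m=((t[...,2]>.006)&(t[...,2]<.02)).astype(np.uint8);m[:,:250]=0;m[:,325:]=0;m[:130]=0;m[226:]=0
m=cv2.morphologyEx(m,cv2.MORPH_OPEN,np.ones((5,5)))
k,l,st,ce=cv2.connectedComponentsWithStats(m);i=1+st[1:,4].argmax();q=t[l==i]
print(st[i],cv2.minAreaRect(q[:,:2].astype(np.float32)))
print("expected",project("top",[[.651,.010,.012],[.59,.005,.012],[.53,.003,.012]]))
print(ctrl.state()["eef_rot"])
for y in(90,-90):
  for p in [(.443,.0495),(.5805,-.194),(.5805,-.274),(.413,-.291),(.574,.209),(.567,.2885),(.413,.283),(.428,.174),(.53,.003)]:
    for z in(.05,.23):
      s=ctrl.solve_ik([*p,z],[180,0,y]); print(y,p,z,None if s is None else np.round(s).astype(int).tolist())
E
```

```text
[ 260  145   49   75 2808] ((0.5792282819747925, 0.002513214945793152), (0.21882756054401398, 0.13020113110542297), 2.7268128395080566)
expected [[280.71447886 156.43323062]
 [283.24712615 177.06064419]
 [284.75679208 197.81661264]]
[-1.79997564e+02  2.38123920e-04 -1.53996933e+02]
90 (0.443, 0.0495) 0.05 [27, 10, -25, 0, -55, 153]
90 (0.443, 0.0495) 0.23 [27, 2, -6, 0, -82, 153]
90 (0.5805, -0.194) 0.05 None
90 (0.5805, -0.194) 0.23 None
90 (0.5805, -0.274) 0.05 [-11, 30, 5, 0, -65, -169]
90 (0.5805, -0.274) 0.23 [-11, 25, 24, 0, -89, -169]
90 (0.413, -0.291) 0.05 [-17, 16, -17, 0, -57, -163]
90 (0.413, -0.291) 0.23 [-17, 9, 2, 0, -82, -163]
90 (0.574, 0.209) 0.05 [35, 27, 0, 0, -63, 145]
90 (0.574, 0.209) 0.23 [35, 22, 18, 0, -87, 145]
90 (0.567, 0.2885) 0.05 [41, 29, 4, 0, -65, 139]
90 (0.567, 0.2885) 0.23 [41, 25, 23, 0, -88, 139]
90 (0.413, 0.283) 0.05 [52, 16, -18, 0, -57, 128]
90 (0.413, 0.283) 0.23 [52, 9, 1, 0, -82, 128]
90 (0.428, 0.174) 0.05 [42, 12, -23, 0, -55, 138]
90 (0.428, 0.174) 0.23 [42, 4, -4, 0, -82, 138]
90 (0.53, 0.003) 0.05 [17, 19, -13, 0, -58, 163]
90 (0.53,
[... 239 characters left out ...]
-90 (0.5805, -0.274) 0.05 [-11, 30, 5, 0, -65, 11]
-90 (0.5805, -0.274) 0.23 [-11, 25, 24, 0, -89, 11]
-90 (0.413, -0.291) 0.05 [-17, 16, -17, 0, -57, 17]
-90 (0.413, -0.291) 0.23 [-17, 9, 2, 0, -82, 17]
-90 (0.574, 0.209) 0.05 [35, 27, 0, 0, -63, -35]
-90 (0.574, 0.209) 0.23 [35, 22, 18, 0, -87, -35]
-90 (0.567, 0.2885) 0.05 [41, 29, 4, 0, -65, -41]
-90 (0.567, 0.2885) 0.23 [41, 25, 23, 0, -88, -41]
-90 (0.413, 0.283) 0.05 [52, 16, -18, 0, -57, -52]
-90 (0.413, 0.283) 0.23 [52, 9, 1, 0, -82, -52]
-90 (0.428, 0.174) 0.05 [42, 12, -23, 0, -55, -42]
-90 (0.428, 0.174) 0.23 [42, 4, -4, 0, -82, -42]
-90 (0.53, 0.003) 0.05 [17, 19, -13, 0, -58, -17]
-90 (0.53, 0.003) 0.23 [17, 12, 5, 0, -83, -17]
```

The tray's near edge is at x≈0.470, so its centre is about (0.585, 0.003) and the free spot is (0.525, 0.000). Yaw -90 is reachable everywhere. Starting with the orange jar.

```bash
sed -i 's/YAW=90\./YAW=-90./' h.py; python3 - <<'E'
from h import *
hop("orange",(.4428,.0494),(.5805,-.194),.005)
im,d=ctrl.grab_frame("side"); cv2.imwrite("pics/s1.png",cv2.resize(im[100:280,200:350,::-1],None,fx=3,fy=3,interpolation=3))
E
```

```text
orange grip 0.0399 40.0
 w lifted 0.0395
 contact True dz 0.0006 [-0.2  0.5  3.6]
 clock 11.6
```

View pics/s1.png

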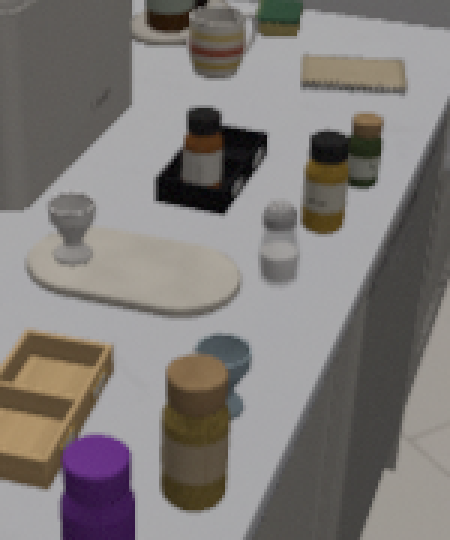

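The orange jar stands upright in the near bay of the black caddy (205,150), and nothing else has moved. Next are yellow, green and olive.

```bash
python3 - <<'E'
from h import *
hop("yellow",(.430,-.1747),(.5805,-.274),.005)
hop("green",(.413,-.2914),(.5744,.2089),.005)
hop("olive",(.413,.2825),(.567,.2885),.005)
im,d=ctrl.grab_frame("side"); cv2.imwrite("pics/s2.png",cv2.resize(im[100:280,150:350,::-1],None,fx=3,fy=3,interpolation=3))
E
```

```text
yellow grip 0.0422 40.3
 w lifted 0.0425
 contact True dz 0.0009 [0.4 1.2 4.4]
 clock 18.9
green grip 0.0357 39.8
 w lifted 0.0358
 contact True dz 0.0007 [-0.1 -0.6  3.3]
 clock 27.6
olive grip 0.0473 40.7
 w lifted 0.0472
 contact True dz 0.001 [0.2 0.6 3.5]
 clock 34.6
```

View pics/s2.png

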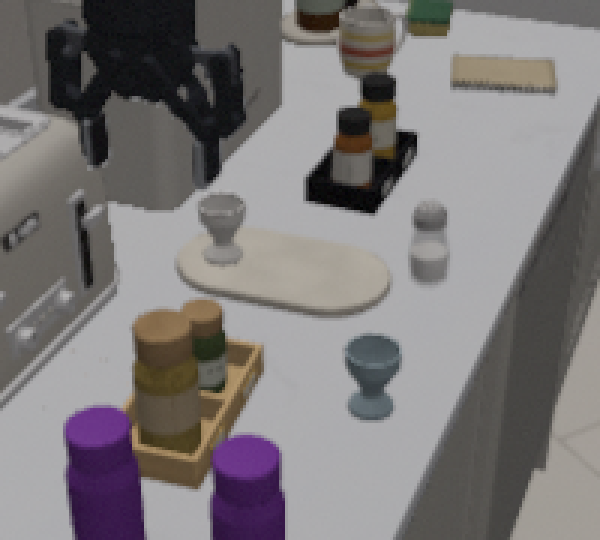

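All four jars are in their bays: black caps at (365,130), tan caps at (185,370). Now the blue cup at (372,375).

```bash
python3 - <<'E'
from h import *
hop("blue",(.428,.174),(.525,.000),.012)
ctrl.move_l([.40,-.15,.3],rate=.3)
for n in("side","top"):
    im,d=ctrl.grab_frame(n); t=cloud(n,d)
    cv2.imwrite(f"pics/{n}3.png",cv2.resize(im[100:290,130:430,::-1],None,fx=2.6,fy=2.6,interpolation=3))
    for nm,c,h in [("orange",(.5805,-.194),.103),("yellow",(.5805,-.274),.113),("green",(.5744,.2089),.089),("olive",(.567,.2885),.127),("blue",(.525,0),.076),("white",(.6505,.010),.076),("salt",(.4447,-.048),.09)]:
        q=t.reshape(-1,3);q=q[(np.hypot(*(q[:,:2]-c).T)<.04)&(abs(q[:,2]-h)<.008)]
        if len(q)>5: print(n,nm,len(q),np.round(cv2.minEnclosingCircle(q[:,:2].astype(np.float32))[0],3),np.round(np.percentile(q[:,2],90),3))
E
```

```text
blue grip 0.0448 39.9
 w lifted 0.045
 contact True dz 0.0012 [-0.4  0.4  4.3]
 clock 42.3
side orange 71 [ 0.582 -0.192] 0.106
side yellow 73 [ 0.579 -0.271] 0.116
side green 111 [0.574 0.209] 0.091
side olive 232 [0.567 0.289] 0.129
side blue 98 [0.525 0.001] 0.077
side white 93 [0.652 0.01 ] 0.077
side salt 46 [ 0.447 -0.045] 0.09
top green 159 [0.573 0.207] 0.091
top olive 288 [0.566 0.288] 0.129
top white 72 [0.648 0.01 ] 0.078
```

View pics/side3.png

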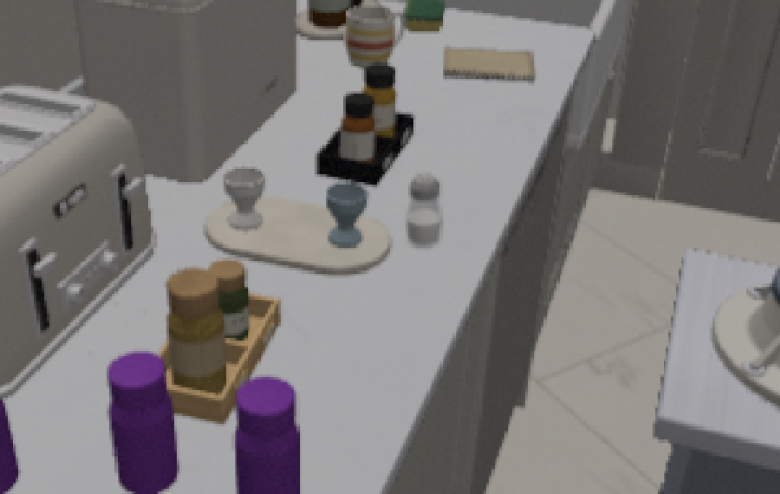

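View pics/top3.png

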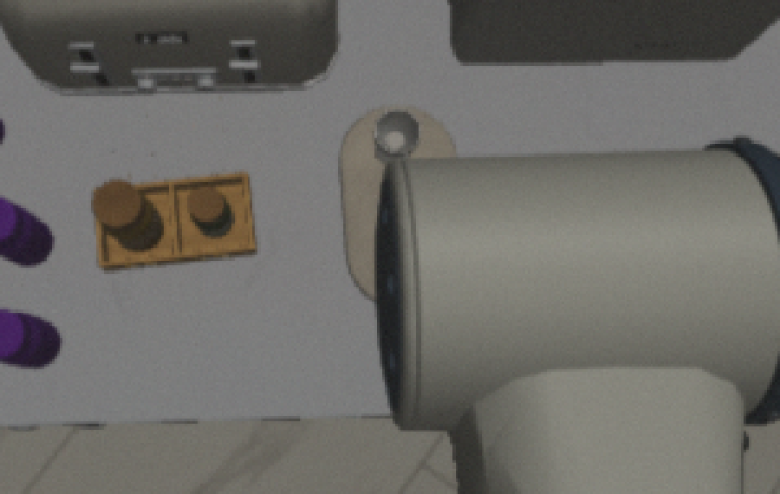

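The side view shows everything upright and in place: black-cap jars at (368,125), tan-cap jars at (210,320), the blue cup at (347,215) on the tray beside the white one at (244,198), and the salt shaker unmoved at (424,208). The measured positions and heights agree with this. In the top view the arm hides the right-hand half, but it touches nothing.

```bash
python3 -c "
from plant import ctrl
print(ctrl.close_job())"
```

```text
the job is handed in; nothing more can be done
None
```

The job is handed in: all four jars stand upright in the caddies asked for, the blue egg cup is on the tray beside the white one, and the salt shaker and white egg cup have not moved.

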